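# Unlock the chilling-ball dish and turn its lip to the mug

### The job

Free the dish on the wooden stand by sliding the transport lock's grip all the way to its end stop, then lift the dish by its bow handle a few centimetres clear of the stand and turn it a quarter turn so that its pouring lip points at the white mug beside the stand. Keep the dish level all the way so that the loose steel ball stays inside the ring marked in the middle, and do not touch the ball or disturb the mug and the salt shaker. Finish still holding the dish level and still above its stand; do not tip it or put it down.

Things in the scene. Friction and masses are not known exactly. Their poses are not given: they have to be found in the camera images.
- stand: Fixed wooden board 215 x 160 x 18 mm with a low seat ring for the dish. Origin on the worktop under the middle of the seat ring; z up, y across; the board reaches from x = -140 to +75 mm. Its x axis points roughly away from the robot. The transport lock with its rail lies at the -x end.
- lock (a joint): Slide of the transport lock, in m: about 0 = locked, 0.042 = end stop, free. It grows as the grip is slid along the stand's -y (to the robot's right). About 2 N of friction, no spring; it stays where it is left. While it is locked its flat tongue (24 mm wide along y) lies 2 mm above the dish's tab, so the dish cannot be lifted.
- lock_grip (a point): Point in the upright black grip of the lock, 8.5 mm under its top, to take from above. The grip is 26 mm along the stand's x, 18 mm along its y (pinch it along y) and stands 30 mm high, its top 66.5 mm above the worktop. At joint value 0 this point is at [-114, 7, 58] mm in the stand's frame. The metal end stops of the rail beside it are 40 mm above the worktop.
- dish: White dished plate, loose, 134 mm across, 19 mm high, about 0.3 kg. Origin at the centre of its underside, at the start 18 mm above the worktop in the seat ring (6 mm high, 2.7 mm play). x axis to the pouring lip; the tab under the lock is on the -x side. Inside: flat middle 24 mm across, 6 mm above the underside, then a 7 degree slope with a dark ring of 28 mm radius, then a steeper rim.
- dish_grip (a point): Centre of the dark wooden bar of the bow handle, right above the dish's centre, 115 mm above its underside. The bar is 16 mm wide (along the dish's x: pinch it there), 72 mm long along the dish's y and 22 mm high. The bow's steel wires go down to the rim at y = -66 and +66 mm.
- dish_lip (a point): Tip of the pouring lip of the dish (30 mm wide), at [83, 0, 19] mm in the dish's frame.
- ball_center (a point): Centre of the loose polished steel chilling ball, 32 mm in diameter, about 0.12 kg, which lies in the middle of the dish and rolls freely. It must stay within 30 mm of the dish's centre line.
- mug: White mug with one handle, 97 mm high and 82 mm across, standing on the worktop beside the stand, at its left (+y) or right (-y) side. Origin between cup and handle, on its underside; the handle is on its -y side.
- mug_mouth (a point): Centre of the mouth of the white mug, 97 mm above the worktop, 16 mm along +y from the mug's origin: the lip must point here.
- shaker: Salt shaker with a black cap, 41 mm across, 104 mm high, on the other side of the stand. Origin at the centre of its underside. Leave it alone.

How it is judged:
By the outcome, as a careful person would: the job done as asked, in the order asked, and still so for the second after the job is handed in, while the arm keeps its last pose, push and grip.
It also fails if it takes over 45 s, if anything falls off the work surface, if the arm or the gripper's body presses on something with over 40 N, if the wrist force passes 120 N, or if a joint passes its speed limit or range.

### The arm

A 7-joint arm with a two-finger parallel gripper is mounted at the origin on a cart in front of the work surface, level with it; the furniture and walls round the work are solid. World frame = base frame: x ahead of the robot, y to its left, z up, the work surface at z = 0. Lengths are in m, angles in rad, forces in N, time in s.
With the tool pointing down it reaches from about 0.425 to 0.95 m from the base axis. Payload 4.7 kg.
Tool frame: the origin (TCP) lies on the centre line of the jaws, within the pads' length; the fingertips stand 17 mm ahead of it and the grasp point (between the pads) lies 2 mm behind it (manip.tip_extent is the distance from the TCP to the fingertips, in m); z points along the fingers, y is the line along which they close (so a half turn about z gives the same grasp; the last joint's range is limited). The gripper opens to 87 mm and grips with 3 to 60 N. Pads are 19 mm wide; open, the fingers measure 117 mm over their backs; the gripper's body (75 mm by 190 mm) begins 51 mm behind the grasp point.
Start: joints at [1.241, 0.469, -0.049, 1.532, 0.024, 1.141, -0.082], TCP at [0.2, -0.645, 0.24] pointing down, gripper open.
Joint ranges: [-2.59, 2.59], [-0.33, 1.99], [-1.39, 1.29], [0.1, 2.45], [-1.04, 4.18], [0.21, 1.99], [-2.66, 2.66]. Speed limits (rad/s): [2.57, 2.57, 3.14, 3.14, 3.14, 3.14, 3.14].

### API

Orientations are given as a unit quaternion [w, x, y, z].
In Python, from rig import manip, effector, monitor, camera, camera_model gives the robot as it stands. Calls block until the motion is done:
- manip.reach(position, orientation): joint-space move of the TCP to a pose.
- manip.move_linear(position, velocity=0.15, frame=None): straight line of the TCP; frame=None keeps the orientation; velocity is the mean speed in m/s.
- manip.set_joints(angles): joint-space move.
- effector.grip(opening, grip_force=None): finger opening in m; grip_force is the grip in N (None keeps the last); returns when the fingers have stopped.
- manip.hold(seconds).
- manip.ik(position, orientation): joint angles nearest the present ones, or None.
- monitor.observe(): the state.
- camera(name): name is "side" or "top" or "wrist"; returns the picture (384x512x3 uint8, red, green, blue); there is no depth.
- camera_model(name): a dict with "K" (3x3 intrinsics, pixels), "dist_coeffs" ([k1, k2, p1, p2, k3] as OpenCV has them; the pictures are not rectified), "world_from_camera" (4x4, takes a point from camera to world coordinates). Camera axes: x right, y up, looking along -z (the intrinsics and any distortion apply to the point x, -y, -z); pixel columns grow to the right and rows downward; lengths in m; the calibration is good to about 2 mm. A picture is of the moment at which its call begins: read the wrist's pose just before it. camera_model takes no time and is no camera call; for the wrist camera it gives the pose at the moment of the call.
A pose or a line that the arm cannot do raises manip.PlanningError and nothing moves.
- manip.hand_in(): hands the job in; it is judged then, once.
The state is a dict: "t": time; "q": joint angles; "qd": joint speeds; "joint_efforts": joint torques, N m; "tool_pos": TCP position; "ee_rot": TCP orientation; "ft_force": force on the tool from outside, world axes, zero at the start; "ft_torque": the same for the moment, N m; "width": finger opening in m; "grip_force": force on a finger pad.
Only numpy, scipy, OpenCV 4.12 (cv2) and the standard library are available. Lean on these libraries where they do the work, as an engineer would, in place of code of your own. Each camera call takes 0.05 s, during which the arm holds its last target. There are 200 camera calls.

## Working session

There is one attempt and no reset: what is moved stays moved. The work goes in short steps, each a Python script; the robot and the scene stay as the last script left them, time stands still between calls to the robot, and variables do not carry over. Pictures are saved under pics/ and viewed, at most 10 in all, crops included, and the job is handed in when it is done.

```bash
ls; mkdir -p pics; python3 - <<'E'
from rig import manip, effector, monitor, camera, camera_model
import cv2, numpy as np
s=monitor.observe(); print(s['t'],s['tool_pos'],s['ee_rot'],s['width'],s['ft_force'],manip.tip_extent)
for n in ['side','top','wrist']:
    m=camera_model(n); print(n,np.round(m['K'],1).tolist(),np.round(m['dist_coeffs'],4),np.round(m['world_from_camera'],4).tolist())
for n in ['side','top']:
    im=camera(n); cv2.imwrite(f'pics/{n}0.png',im[:,:,::-1])
    cv2.imwrite(f'pics/{n}0v.png',cv2.resize(im[:,:,::-1],(800,600),interpolation=cv2.INTER_CUBIC))
E
```

```text
pics
0.0 [ 0.19983467 -0.64416624  0.23849895] [-9.32809151e-04  9.88707219e-01  1.49857019e-01 -1.94714017e-04] 0.08698400386791905 [-0.8991003  -0.65758823  0.23762492] 0.017
side [[374.2, 0.0, 264.4], [0.0, 374.2, 184.9], [0.0, 0.0, 1.0]] [-0.0466  0.      0.      0.      0.    ] [[0.957, 0.1462, -0.2506, 0.3862], [-0.2899, 0.5128, -0.808, -0.5906], [0.0104, 0.846, 0.5332, 0.5597], [0.0, 0.0, 0.0, 1.0]]
top [[356.5, 0.0, 257.1], [0.0, 356.5, 191.3], [0.0, 0.0, 1.0]] [-0.0161  0.      0.      0.      0.    ] [[0.0163, 0.9951, -0.0975, 0.5227], [-0.9998, 0.0151, -0.0128, 0.0638], [-0.0113, 0.0977, 0.9951, 0.9943], [0.0, 0.0, 0.0, 1.0]]
wrist [[341.7, 0.0, 259.4], [0.0, 341.7, 192.6], [0.0, 0.0, 1.0]] [-0.0962  0.      0.      0.      0.    ] [[0.2971, 0.9229, 0.245, 0.2676], [-0.9549, 0.2876, 0.0744, -0.6228], [-0.0018, -0.256, 0.9667, 0.3831], [0.0, 0.0, 0.0, 1.0]]
```

View pics/side0v.png

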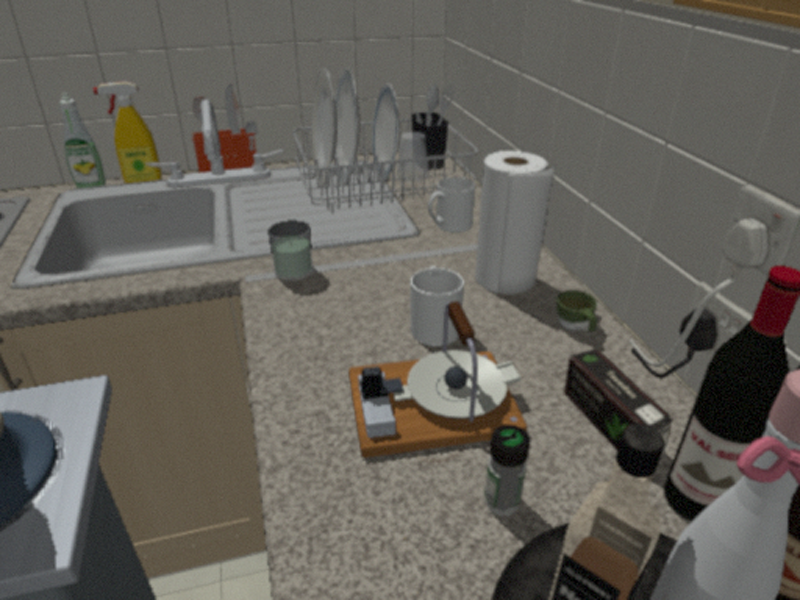

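View pics/top0v.png

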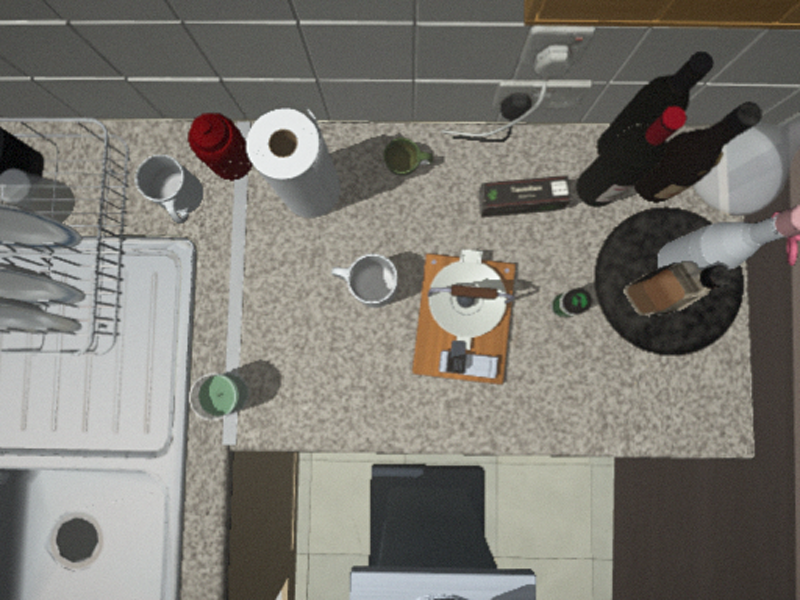

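The side and top views show the board at 800-scale top (468,318). The dish is at (468,298) with its lip pointing up, away from the robot, and the dark bar is at (473,293). The black lock grip is at (458,355), with the rail to its right. The mug is on the left at (372,278) and the shaker on the right at (573,302).

Next I'll take a coarse location from these views, then look closer with the wrist camera from two places.

```bash
cat > h.py <<'E'
import cv2, numpy as np
from scipy.spatial.transform import Rotation as R
from rig import manip, effector, monitor, camera, camera_model
def ray(m,uv):
    K=np.array(m['K']);d=np.array(m['dist_coeffs'])
    p=cv2.undistortPoints(np.array(uv,float).reshape(-1,1,2),K,d).reshape(-1,2)
    T=np.array(m['world_from_camera'])
    return T[:3,3],np.c_[p[:,0],-p[:,1],-np.ones(len(p))]@T[:3,:3].T
def plane(m,uv,z):
    o,d=ray(m,uv); return o+d*((z-o[2])/d[:,2])[:,None]
def tri(obs):   # [(model,uv)...] -> point, rms miss
    A=np.zeros((3,3));b=np.zeros(3);L=[]
    for m,uv in obs:
        o,d=ray(m,uv);d=d[0]/np.linalg.norm(d[0]);P=np.eye(3)-np.outer(d,d);A+=P;b+=P@o;L.append((P,o))
    x=np.linalg.solve(A,b); return x,[float(np.linalg.norm(P@(x-o))) for P,o in L]
def down(yaw):  # tool y axis at angle yaw-90deg, tool x axis at yaw, z down
    c,s=np.cos(yaw),np.sin(yaw)
    return R.from_matrix(np.array([[c,s,0],[s,-c,0],[0,0,-1]]))
def quat(yaw):
    q=down(yaw).as_quat(); return [q[3],q[0],q[1],q[2]]
E
cat > a.py <<'E'
from h import *
im=cv2.imread('pics/top0.png');m=camera_model('top')
hsv=cv2.cvtColor(im,cv2.COLOR_BGR2HSV)
mk=cv2.inRange(hsv,(8,120,90),(22,255,255));mk[:, :250]=0;mk[:,345:]=0;mk[:150]=0;mk[260:]=0
pts=cv2.findNonZero(mk);box=cv2.boxPoints(cv2.minAreaRect(cv2.convexHull(pts)))
print(box.round(1).tolist()); W=plane(m,box,.018)[:,:2];print(W.round(4).tolist())
print('dish',plane(m,[(299.5,190.5)],.037).round(3),'grip',plane(m,[(293,226)],.06).round(3),'mugmouth',plane(m,[(239,176)],.097).round(3),'shaker',plane(m,[(367,193)],.1).round(3))
E
python3 a.py
```

```text
[[263.6000061035156, 238.6999969482422], [272.3999938964844, 161.89999389648438], [329.8999938964844, 168.5], [321.1000061035156, 245.3000030517578]]
[[0.4893, 0.0567], [0.7012, 0.0353], [0.685, -0.124], [0.4741, -0.0994]]
dish [[ 0.621 -0.038  0.037]] grip [[ 0.525 -0.019  0.06 ]] mugmouth [[0.649 0.122 0.097]] shaker [[ 0.61  -0.201  0.1  ]]
```

```bash
cat > b.py <<'E'
from h import *
import json
st=lambda:monitor.observe()
manip.reach([.40,-.32,.30],quat(-.108)); print(st()['t'])
for i,y in enumerate([-.08,.02]):
    (manip.reach if i==0 else manip.move_linear)([.60,y,.28],*([quat(-.108)] if i==0 else [.15]))
    manip.hold(.2)
    m=camera_model('wrist'); im=camera('wrist'); cv2.imwrite(f'pics/w{i}.png',im[:,:,::-1])
    json.dump({k:np.array(v).tolist() for k,v in m.items()},open(f'pics/w{i}.json','w'))
    print(st()['t'],st()['tool_pos'],st()['q'].round(2) if hasattr(st()['q'],'round') else st()['q'])
a,b=[cv2.imread(f'pics/w{i}.png') for i in (0,1)]
for i,x in enumerate((a,b)): cv2.imwrite(f'pics/w{i}v.png',cv2.resize(x,(800,600),interpolation=cv2.INTER_CUBIC))
E
python3 b.py
```

```text
1.5333
2.975 [ 0.59968578 -0.08142209  0.28024278] [ 0.32  0.34 -0.34  1.64  0.12  1.18 -1.72]
4.0417 [0.60007087 0.01886147 0.27994895] [ 0.19  0.34 -0.38  1.65  0.13  1.17 -1.9 ]
```

View pics/w0v.png

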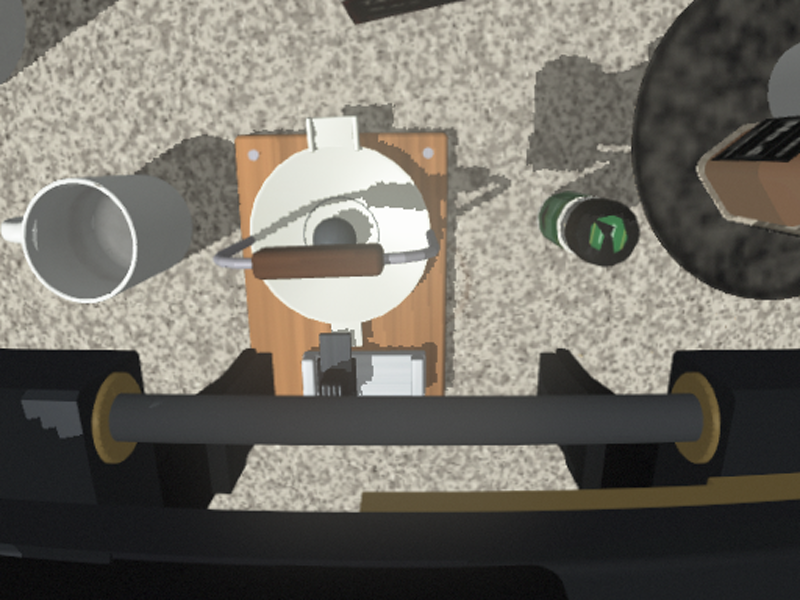

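View pics/w1v.png

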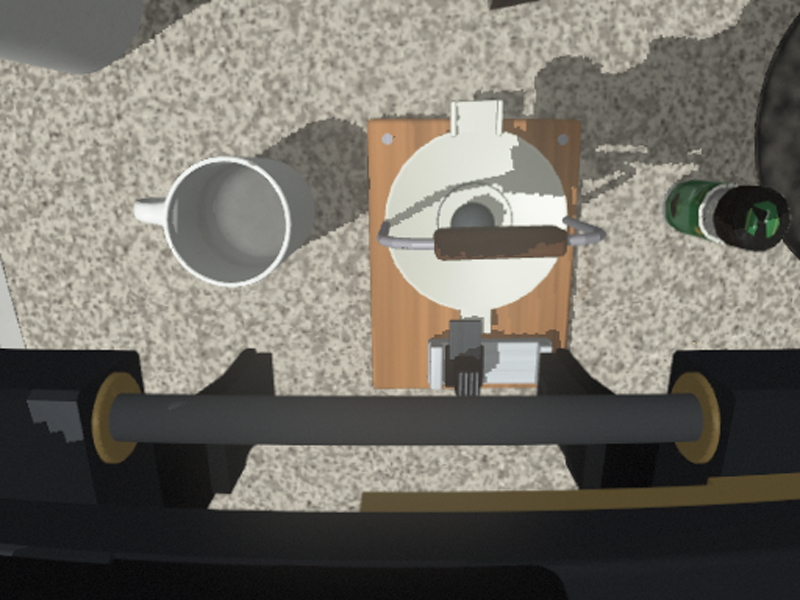

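Both wrist views show the dish at 800-scale (341,235) and (477,220), and the bar at (318,262) and (500,243). The mug mouth is at (80,240) and (228,221). The top of the lock grip is hidden behind the gripper, so I'll move back for it and measure the bar and mug from these two.

```bash
cat > c.py <<'E'
from h import *
import json
for i,y in enumerate([.03,-.05]):
    manip.move_linear([.46,y,.27],.2); manip.hold(.2)
    m=camera_model('wrist'); im=camera('wrist'); cv2.imwrite(f'pics/w{i+2}.png',im[:,:,::-1])
    json.dump({k:np.array(v).tolist() for k,v in m.items()},open(f'pics/w{i+2}.json','w'))
print(monitor.observe()['t'])
cs=[cv2.imread(f'pics/w{i}.png') for i in (2,3)]
out=np.vstack([cv2.resize(c[100:280,120:420],(800,480),interpolation=cv2.INTER_CUBIC)[:300] for c in cs]) if 0 else None
for i in (2,3): cv2.imwrite(f'pics/w{i}v.png',cv2.resize(cs[i-2],(800,600),interpolation=cv2.INTER_CUBIC))
ob={k:[] for k in('bar','e0','e1','mug')}
for i in range(4):
    im=cv2.imread(f'pics/w{i}.png');m=json.load(open(f'pics/w{i}.json'))
    hsv=cv2.cvtColor(im,cv2.COLOR_BGR2HSV);h,s,v=cv2.split(hsv)
    mk=((s>70)&((h<14)|(h>170))&(v<130)).astype(np.uint8)*255
    mk=cv2.morphologyEx(mk,cv2.MORPH_OPEN,np.ones((3,3)))
    cn=[c for c in cv2.findContours(mk,0,2)[0] if 300<cv2.contourArea(c)<4000]
    for c in cn:
        r=cv2.minAreaRect(c); print(i,'brown',np.round(r[0],1),np.round(r[1],1),round(r[2],1),cv2.contourArea(c))
E
python3 c.py
```

```text
5.9417
0 brown [200.5 169.5] [17. 79.] 90.0 963.5
```

View pics/w2v.png

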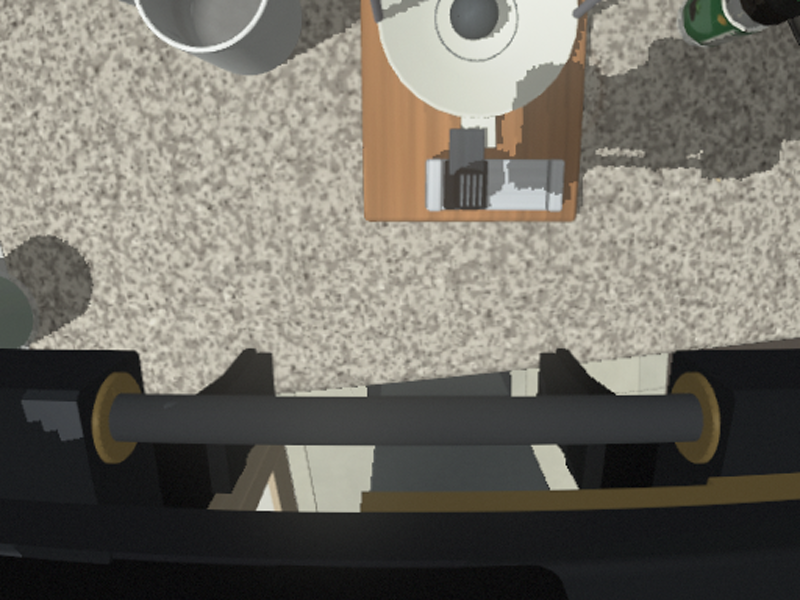

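w2 shows the ribbed black top of the lock grip at 800-scale (472,185), with the rail end stops at (434,185) and (557,185). The board edges are parallel to the image. I'll zoom in on the grip and bar in both pairs of views.

```bash
python3 - <<'E'
import cv2,numpy as np
def c(i,u,v):
    im=cv2.imread(f'pics/w{i}.png')[v-37:v+38,u-50:u+50]; return np.clip(cv2.resize(im,(400,300),interpolation=cv2.INTER_CUBIC)*1.3,0,255).astype(np.uint8)
cv2.imwrite('pics/m1.png',np.vstack([np.hstack([c(2,295,118),c(3,220,118)]),np.hstack([c(0,203,160),c(1,320,155)])]))
E
```

```text
(no output)
```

View pics/m1.png

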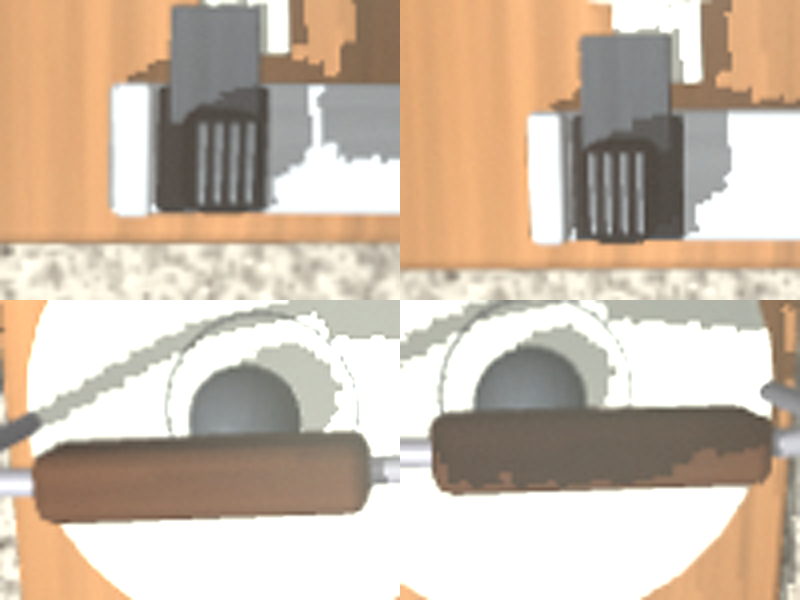

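Pixels read from the crops, converted to full resolution: grip rib centres w2 (301,122) and w3 (224,130), bar centres w0 (203.5,167.5) and w1 (320.4,155). I'll triangulate these.

```bash
cat > d.py <<'E'
from h import *
import json
M=[json.load(open(f'pics/w{i}.json')) for i in range(4)]
c0=lambda cx,cy,u,v:(u-50+(cx+.5)/4-.5,v-37+(cy+.5)/4-.5)
k=lambda x,y:((x+.5)*.64-.5,(y+.5)*.64-.5)
def p(n,*o):
    x,e=tri(o);print(n,x.round(4),np.round(e,4));return x
g=p('grip top',(M[2],[c0(225,163,295,118)]),(M[3],[c0(216,195,220,118)]))
b0=p('bar L',(M[0],[c0(34,183.5,203,160)]),(M[1],[c0(32,152,320,155)]))
b1=p('bar R',(M[0],[c0(370,172.5,203,160)]),(M[1],[c0(371,144.5,320,155)]))
b=(b0+b1)/2; d=b0-b1; yb=np.arctan2(-d[0],d[1]);print('bar mid',b,'len',np.linalg.norm(d),'yaw',yb)
mm=p('mug',(M[0],[k(79.5,240.5)]),(M[1],[k(228.5,221)]))
L=p('lip',(M[0],[k(332,117)]),(M[1],[k(477,101)]))
f=plane(M[2],[k(365,220.5),k(577,221.5)],.018);print('front corners',f.round(4).tolist())
fa=plane(M[1],[k(368,119.5),k(580,119.5)],.018);print('far corners',fa.round(4).tolist())
fa=plane(M[0],[k(237,136),k(449,129)],.018);print('far corners',fa.round(4).tolist())
for i in (0,1):   # dish rim: white mask hull -> circle on z=.037
    im=cv2.imread(f'pics/w{i}.png');w=((im.min(2)>150)&(im.max(2).astype(int)-im.min(2)<40)).astype(np.uint8)
    print('lip->dish yaw', np.arctan2(*(L-b)[[1,0]]), 'mug yaw',np.arctan2(*(mm-b)[[1,0]]), np.linalg.norm((mm-b)[:2]));break
print(manip.ik([g[0],g[1],.0625],quat(-.108)))
for y in (yb+np.pi/2,yb-np.pi/2):
    q=manip.ik([b[0],b[1],.133],quat(y)); print(y,q)
E
python3 d.py
```

```text
grip top [ 0.5085 -0.016   0.066 ] [0.0003 0.0003]
bar L [0.6253 0.0012 0.1381] [0.0002 0.0002]
bar R [ 0.6193 -0.0708  0.1377] [0. 0.]
bar mid [ 0.62232013 -0.03481643  0.13788369] len 0.07230599903470765 yaw -0.08235769371148755
mug [0.6469 0.1245 0.0966] [0.0002 0.0002]
lip [ 0.7054 -0.0415  0.0404] [0. 0.]
front corners [[0.4916, 0.058, 0.018], [0.4745, -0.0993, 0.018]]
far corners [[0.7029, 0.0357, 0.018], [0.6872, -0.1196, 0.018]]
far corners [[0.7027, 0.0334, 0.018], [0.6894, -0.1229, 0.018]]
lip->dish yaw -0.08009508983426657 mug yaw 1.4174519131084622 0.16121160182201463
[ 0.20310707  0.45934757 -0.31756118  2.06681858  0.23128586  0.64843376
 -1.94773951]
1.488438633083409 [ 0.35706992  0.54545983 -0.51135477  1.74395903  0.32077157  0.93604681
 -0.36709559]
-1.6531540205063842 [-0.72670591  0.75838747  1.10907436  1.80829948 -0.77119268  1.08310891
 -2.55336722]
```

Heights agree with the text (grip top 66 mm, bar about 138 mm, mug 97 mm). The stand yaw is about -0.107 and the dish yaw about -0.082. Next is the lock.

```bash
cat > e.py <<'E'
from h import *
o=monitor.observe
g=np.array([.5085,-.0158]); yaw=-.107; sy=np.array([np.sin(yaw),-np.cos(yaw)])
effector.grip(.045,15)
manip.reach([*g,.13],quat(yaw)); manip.move_linear([*g,.0615],.08)
print(o()['t'],o()['tool_pos'],o()['ft_force'])
effector.grip(.0,15); s=o(); print('w',s['width'],s['grip_force'],s['ft_force'])
f0=np.array(s['ft_force'])
p=np.array(s['tool_pos'])[:2]
p=g
for d in [.038]+list(np.arange(.039,.0485,.001)):
    manip.move_linear([*(p+sy*d),.0615],.06 if d<.0385 else .02)
    s=o();f=(np.array(s['ft_force'])-f0)[:2]@sy
    print(round(d,4),round(((np.array(s['tool_pos'])[:2]-g)@sy),4),round(f,1),s['width'])
    if f<-12: break
print(s['t'])
E
python3 e.py
```

```text
8.5667 [ 0.50894351 -0.01572748  0.06187739] [-0.2745278  -0.33688174 -0.7081666 ]
w 0.017783777751625363 15.000145143130794 [ 0.39289721 -3.32563484  1.01898341]
0.038 0.0393 -1.5 0.017830651524755912
0.039 0.0391 -1.6 0.01792310248482625
0.04 0.0393 -5.1 0.01781307779503467
0.041 0.0405 -5.0 0.01815694191723363
0.042 0.042 -5.3 0.018045595135056873
0.043 0.043 -5.3 0.018004712919795485
0.044 0.0431 -8.2 0.018298034576873942
0.045 0.0432 -10.6 0.01844463968155238
0.046 0.0432 -12.1 0.018010273890645353
11.9417
```

The lock is at its end stop: the tool stalled at 43 mm while the force rose to 12 N. I'll release it and look from above along the bar, which also checks the lock.

```bash
cat > f.py <<'E'
from h import *
import json
o=monitor.observe
g=np.array([.5085,-.0158]); yaw=-.107; sy=np.array([np.sin(yaw),-np.cos(yaw)])
p=g+sy*.0434
manip.move_linear([*p,.0615],.03); effector.grip(.042,15)
manip.move_linear([*p,.16],.15)
Y=1.488; by=np.array([.622,-.035])-.085*np.array([np.cos(Y),np.sin(Y)])
manip.reach([*by,.225],quat(Y)); manip.hold(.3)
m=camera_model('wrist'); im=camera('wrist')[:,:,::-1].copy(); cv2.imwrite('pics/w4.png',im)
json.dump({k:np.array(v).tolist() for k,v in m.items()},open('pics/w4.json','w'))
cv2.imwrite('pics/w4v.png',cv2.resize(im,(800,600),interpolation=cv2.INTER_CUBIC))
s=o();print(s['t'],s['tool_pos'],s['ft_force'],s['q'])
E
python3 f.py
```

```text
15.475 [ 0.61488808 -0.1195528   0.22502578] [ 0.3177135   0.61587729 -1.1351917 ] [ 0.59245019  0.4817178  -0.65371899  1.6445485   0.31791006  1.12405159
 -0.22784317]
```

View pics/w4v.png

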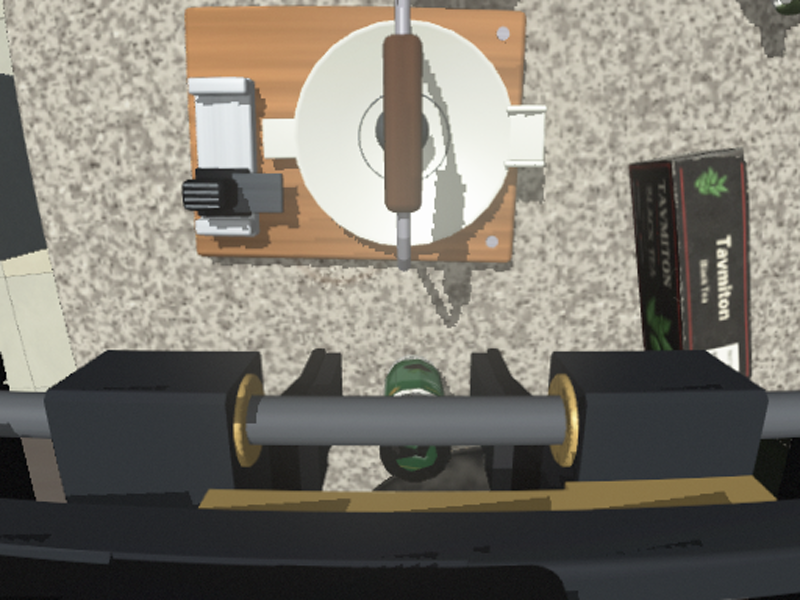

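w4 shows the lock grip at (210,195) against its lower end stop, with the tongue (265,195) clear of the tab at (280,138). The bar spans x 384–422 and y 35–212, and it is aligned with the tool.

Next I'll grasp the bar gently while watching the side force.

```bash
cat > g.py <<'E'
from h import *
import json
o=monitor.observe
m=json.load(open('pics/w4.json'));k=lambda x,y:((x+.5)*.64-.5,(y+.5)*.64-.5)
e=plane(m,[k(403,36),k(403.5,211)],.142); c=e.mean(0); d=e[0]-e[1]
print('bar',c,np.linalg.norm(d),'dir',np.arctan2(d[1],d[0]))
Y=1.488; b=.7*c[:2]+.3*np.array([.6223,-.0348]); print(b)
manip.move_linear([*b,.20],.12); manip.move_linear([*b,.131],.06)
f0=np.array(o()['ft_force']); ty=np.array([np.sin(Y),-np.cos(Y)]); print(o()['t'],o()['tool_pos'],f0)
for w in (.024,.021,.019,.0175):
    effector.grip(w,5); s=o(); print(w,s['width'],s['grip_force'],((np.array(s['ft_force'])-f0)[:2]@ty).round(2))
print(s['t'],s['q'])
E
python3 g.py
```

```text
bar [ 0.62185919 -0.03490492  0.142     ] 0.06982461151790523 dir 1.4911412826569652
[ 0.62199144 -0.03487344]
17.6667 [ 0.62232229 -0.03482208  0.13148927] [ 0.12877904 -0.00237929 -0.23306442]
0.024 0.023680591708377937 0.0 0.14
0.021 0.021238002233932147 0.0 -0.5
0.019 0.019038691834967498 0.0 -0.08
0.0175 0.01765003599306769 1.0047420169576071 -2.83
19.2583 [ 0.43363015  0.57400773 -0.62432379  1.74211299  0.39892031  0.95656065
 -0.43185756]
```

The bar is about 0.8 mm towards -x. I'll shift, grip firmly and lift slowly.

```bash
cat > i.py <<'E'
from h import *
o=monitor.observe
b=np.array([.62199,-.03487]); b[0]-=.0008
manip.move_linear([*b,.131],.01); effector.grip(0,35)
s=o();print(s['t'],s['width'],s['grip_force'],s['ft_force'],s['tool_pos']); z0=s['ft_force'][2]
manip.move_linear([*b,.141],.015); s=o();print(s['ft_force'],s['ft_torque'],s['width'])
if s['ft_force'][2]-z0>-8:
    manip.move_linear([*b,.183],.03)
manip.hold(.2); s=o();print(s['t'],s['tool_pos'],s['ft_force'],s['ft_torque'],s['ee_rot'],s['q'])
ims=[camera(n)[:,:,::-1] for n in('side','top')]
a=cv2.resize(ims[0][190:310,210:350],(400,343),interpolation=cv2.INTER_CUBIC);c=cv2.resize(ims[1][140:260,230:370],(400,343),interpolation=cv2.INTER_CUBIC)
cv2.imwrite('pics/lift.png',np.hstack([a,c]))
E
python3 i.py
```

```text
19.7333 0.01593581269328959 34.99506049789488 [-1.72064098  0.25627597  1.07374496] [ 0.62088406 -0.03476126  0.13093698]
[ 0.04552347  0.35125697 -5.04510472] [-0.03658895 -0.15721692  0.01840303] 0.015798394207685626
22.3 [ 0.62112647 -0.03485906  0.18285851] [ 0.10097402  0.53382496 -4.63338663] [ 0.02927824 -0.15127887 -0.05559597] [-1.09731653e-04  7.35771074e-01  6.77230323e-01 -6.33715593e-05] [ 0.45552254  0.51818272 -0.65178056  1.69831474  0.35438763  1.04619327
 -0.39596494]
```

View pics/lift.png

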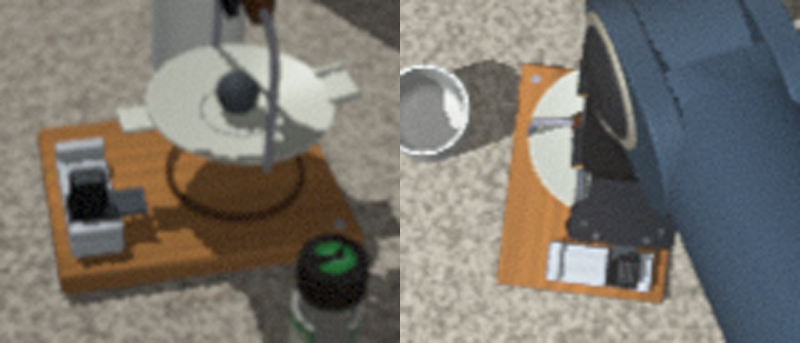

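The dish is up with the ball inside the ring: ball in the left pane at (237,92), lip tip about (350,80). I'll check level numerically from the side view before turning.

```bash
cat > j.py <<'E'
from h import *
m=camera_model('side');T=np.linalg.inv(np.array(m['world_from_camera']))
def proj(P):
    c=(T[:3,:3]@np.array(P).T).T+T[:3,3]; c=c*[1,-1,-1]
    return cv2.projectPoints(c,np.zeros(3),np.zeros(3),np.array(m['K']),np.array(m['dist_coeffs']))[0].reshape(-1,2)
def dish(P,pitch,zb,yaw=-.083,c=(.6211,-.0349)):
    return R.from_euler('zy',[yaw,pitch]).apply(np.array(P)-[0,0,.115])+[*c,zb]
th=np.linspace(0,2*np.pi,73)
for pt in (-4,0,4):
    rim=dish(np.c_[.067*np.cos(th),.067*np.sin(th),0*th+.019],np.radians(pt),.185)
    pr=proj(rim);pl=proj(dish([[.083,0,.019]],np.radians(pt),.185))[0]
    f=lambda p:((p-[210,190])*2.857).round(0)
    print(pt,'lip',f(pl),'rim L',f(pr[pr[:,0].argmin()]),'R',f(pr[pr[:,0].argmax()]),'top',f(pr[pr[:,1].argmin()]),'bot',f(pr[pr[:,1].argmax()]))
print('ball',plane(m,[(210+237/2.857,190+92/2.857)],.092))
E
python3 j.py
```

```text
-4 lip [357.  74.] rim L [153. 101.] R [342.  99.] top [245.  39.] bot [249. 159.]
0 lip [348.  82.] rim L [144.  98.] R [333. 105.] top [229.  42.] bot [248. 160.]
4 lip [339.  90.] rim L [135.  94.] R [324. 112.] top [213.  44.] bot [248. 160.]
ball [[ 0.62064478 -0.03332463  0.092     ]]
```

The dish is level to within about 1° and the ball is about 1.6 mm from centre. I'll turn with joint 7 in small steps.

```bash
cat > k.py <<'E'
from h import *
o=monitor.observe
s=o();q=np.array(s['q']);p=np.array(s['tool_pos'])
tgt=np.arctan2(.1245-p[1],.6469-p[0])+.0825; print('turn',tgt)
q=np.array(manip.ik([.6212,-.0349,.183],quat(1.488)))
for i,f in enumerate(np.linspace(0,1,9)[1:]):
    qq=q.copy();qq[6]+=tgt*f;manip.set_joints(qq)
    if i==0: print(o()['t'],o()['tool_pos'])
manip.hold(.4);s=o();w,x,y,z=s['ee_rot'];X=R.from_quat([x,y,z,w]).as_matrix()
print(s['t'],s['tool_pos'],'yaw',np.arctan2(X[1,0],X[0,0]),X[:,2].round(4),s['width'],s['ft_force'])
ims=[camera(n)[:,:,::-1] for n in('side','top')]
for n,i in zip(('s','t'),ims):cv2.imwrite(f'pics/f{n}.png',i)
a=cv2.resize(ims[0][170:310,210:350],(400,400),interpolation=cv2.INTER_CUBIC);c=cv2.resize(ims[1][120:260,220:360],(400,400),interpolation=cv2.INTER_CUBIC)
cv2.imwrite('pics/fin.png',np.hstack([a,c]))
E
python3 k.py
```

```text
turn 1.4931906665875072
22.7 [ 0.62121287 -0.03488766  0.18297614]
25.2 [ 0.62119115 -0.03490553  0.18299793] yaw 2.980248189910063 [-0. -0. -1.] 0.015959318099147184 [ 0.16008463  0.73273708 -4.29499163]
```

View pics/fin.png

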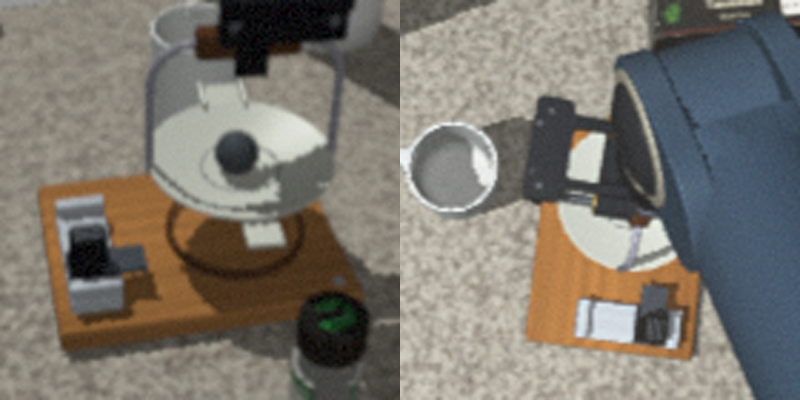

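The dish is turned with its lip, left pane (222,95), towards the mug. The ball at (236,153) is still central, and the lock, mug and shaker haven't moved. Handing in.

```bash
python3 -c "
from rig import manip
print(manip.hand_in())"
```

```text
the job is handed in; nothing more can be done
None
```

I handed the job in at about 25 s with everything done as asked: the lock is at its end stop, and the dish is held level about 5 cm above its stand with the lip pointing at the mug, the ball central, and the mug and shaker untouched.

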